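# Fit and tension the blade of a bench bow saw

## Robot

A 7-joint arm with a two-finger parallel gripper is mounted at the origin on the work surface. World frame = base frame: x ahead of the robot, y to its left, z up, the work surface at z = 0. Lengths are in m, angles in rad, forces in N, time in s.
With the tool pointing down it reaches from about 0.4 to 0.85 m from the base axis. Payload 10.4 kg.
Tool frame: the origin (TCP) lies at the very end of the fingers, on their centre line; the grasp point (between the pads) lies 19 mm behind it; z points along the fingers, y is the direction in which the jaws open and shut (so a half turn about z gives the same grasp; the last joint's range is limited). The gripper opens to 85 mm and grips with 20 to 120 N. Pads are 22 mm wide; open, the fingers measure 114 mm over their backs; the gripper's body (76 mm by 85 mm) begins 54 mm behind the grasp point. The pads swing forward as they close: fully open they stand 13 mm farther back than shut.
Start: joints at [1.296, 0.332, -0.065, 1.46, 0.022, 1.35, -0.088], TCP at [0.156, -0.605, 0.231] pointing down, gripper open.
Joint ranges: [-2.6, 2.6], [-0.5, 2.12], [-1.47, 1.34], [0.16, 2.42], [-1.27, 4.41], [0.06, 2.06], [-2.6, 2.6]. Speed limits (rad/s): [2.22, 2.22, 2.79, 2.79, 3.14, 3.14, 3.14].

## Interface

Orientations are given as a 3x3 rotation matrix whose columns are the frame's x, y, z axes.
In Python, from rig import manip, vision gives the robot as it stands.
- The arm moves only by the tool send_rows, never from a script. Its argument "commands" is one flat list of numbers, 7 for each row, row after row: the turn, a rotation vector about the tool's x, y, z in rad, then the shift along the tool's x, y, z in mm, then the opening, from 0 (shut) to 1 (fully open). In form: [rx, ry, rz, x, y, z, hand, rx, ry, rz, x, y, z, hand, ...]. A call has 1 to 12 rows; each row shifts and turns the commanded pose from where the row before left it, along the tool's axes as they then stand; what a row does not reach is not made up. A row lasts 1/10 s, in which the tool goes at most 50 mm and 8.59 degrees, less where a joint would pass 70% of its speed; a pose out of reach is approached as far as the arm can. A call with a gripper value outside its range is refused whole. The fingers move at their own pace and stop on an object; the grip force is fixed at half the most. Time passes only in rows, so rows that do not move let the fingers close. It gives the time, the measured TCP pose, the force and the opening at its end, in the units of the state.
- manip.get_obs(): the state, without advancing time (a new reading comes with each control period).
- vision.read_camera(name): name is "scene" or "top" or "wrist"; returns a dict with "frame" (400x640x3 uint8, red, green, blue), "intrinsics" (3x3 intrinsics, pixels), "R" (3x3) and "t" (3): a world point X has camera coordinates R X + t. Camera axes: x right, y down, z forward; pixel columns grow to the right and rows downward; lengths in m; the calibration is good to about 2 mm. A picture is of the moment at which its call begins. There is no depth.
- manip.close_job(): hands the job in, once; it reports no verdict.
The state is a dict: "clock": time; "joints": joint angles; "dq": joint speeds; "joint_torque": joint torques, N m; "tool_pos": TCP position; "tcp_rot": TCP orientation; "force": force on the tool from outside, world axes, zero at the start; "torque": the same for the moment, N m; "gripper_width": finger opening in m.
Only numpy, scipy, OpenCV 4.12 (cv2) and the standard library are available. Lean on these libraries where they do the work, as an engineer would, in place of code of your own. Each camera call takes 0.05 s, during which the arm holds its last target. There are 200 camera calls.

## Task

The bench bow saw for trimming bamboo slats has lost its blade: set the brass-backed blade down level into the slots of the red and the blue fork, with its end bars outside the forks. Then wind the tension wheel clockwise by its black handle until the slack is gone and it has the firm, set feel of a properly tight blade (about 12 N of push at the handle), without overstraining it. Let go, leave the blade tight, and do not disturb the teapot, the two tumblers or the rice pot.

Things in the scene. Friction and masses are not known exactly. Their poses are not given: they have to be found in the camera images.
- saw: Bench bow saw fixed to the counter: wooden base 130 x 345 x 18 mm high. Origin: on the counter under the middle of the blade's place. z up; the blade lies along the saw's y. The red fork stands at +y, the blue fork at -y; at y = -165 mm a green gear box (85 x 85 mm, top 58 mm above the counter) carries the tension wheel.
- anchor: Red fork, fixed 55 to 67 mm from the saw's middle. Two prongs 22 mm high, 10 mm thick along y, 46 mm wide overall along x; between them a slot 12 mm wide, open at the top. Origin: middle of the slot's floor, on the fork's outer (+y) face, 50 mm above the counter; axes as the saw's. Its material reaches from this face 10 mm towards -y.
- pull_fork (a point): Blue fork, shaped like the red one: middle of its slot's floor, on its outer (-y) face, 50 mm above the counter; axes as the saw's. Its material reaches from this face 10 mm towards +y. Winding the wheel draws it outward (-y) by a screw and a stiff hidden spring. Before winding, the fitted blade has 7 to 31 mm of play in all.
- blade: Loose saw blade, 0.13 to 0.21 kg, at first standing on its end bars on the counter. Steel strip 4 mm thick; at each end a dark bar 44 (x) x 10 (y) x 22 mm high, inner faces 75 mm from the middle. Ends alike. Origin: centre of the underside of the end bars; y along the blade, z up. The strip's lower edge is 6 mm above the origin, so fitted the origin is 44 mm above the counter.
- blade_back (a point): Top centre of the blade's brass back, 48 mm above the blade's origin: the place to grip it from above. The back is 10 mm thick (blade's x), 100 mm long (y) and 18 mm high, its top at this point; under it the steel strip 4 mm thick.
- wheel_axis (a point): Centre of the tension wheel (dark spoked wheel, 108 mm across, upright axis), at its upper face, 78 mm above the counter. Clockwise seen from above tightens: first the slack, which differs from time to time, then the resistance climbs; in all less than one turn. Dry friction holds the wheel where it is left.
- handle_top (a point): Top centre of the black crank handle: an upright freely spinning grip, 16 mm in diameter, from 78 to 116 mm above the counter, 45 mm from the wheel axis; fingers holding it need not turn with it. A slow steady push along its circle takes 7 to 8 N while slack, then climbs. Properly tight: about 12 N (11 to 14 is good); over 15 N it is overstrained. Read after a hasty move it can seem less.
- teapot: White porcelain teapot with its lid, 110 mm high, 120 mm across, with spout and handle 180 mm over all; origin under its centre. Bystander.
- tumbler_a: Glass tumbler, 68 mm across, 95 mm high; origin under its centre. Bystander.
- tumbler_b: Glass tumbler like the other. Bystander.
- rice_pot: Aluminium rice pot, about 150 mm across (handles beyond), 85 mm high; origin under its centre. Bystander.
Mind the look-alikes: they are no part of the job. What is shaped like the blade but pink is not meant.

How it is judged:
By the outcome, as a careful person would: the job done as asked, in the order asked, and still so for the second after the job is handed in, with the robot touching nothing.
It also fails if it takes over 72 s, if anything falls off the work surface, if the arm or the gripper's body presses on something with over 40 N, if the wrist force passes 120 N, or if a joint passes its speed limit or range.

## Working session

There is one attempt and no reset: what is moved stays moved. The work goes in short steps, Python scripts to look and compute and a tool call to move; the robot and the scene stay as the last step left them, time stands still between calls to the robot, and variables do not carry over. Pictures are saved under pics/ and viewed, about 8 in all and at most 12, crops included, and the job is handed in when it is done.

Besides the shell and the picture viewer there is one more tool, called as name(argument=value, ...), one argument or row to a line, values as JSON. send_rows: Moves the arm, as the interface text tells. Its arguments: {"type":"object","properties":{"commands":{"type":"array","items":{"type":"number"}}},"required":["commands"]}

```bash
mkdir -p pics; cat > h.py <<'E'
import numpy as np, cv2
from rig import manip, vision
def cam(n,save=None):
    c=vision.read_camera(n)
    c={k:np.array(v) for k,v in c.items()}
    if save: cv2.imwrite('pics/'+save, c['frame'][:,:,::-1])
    np.savez('/tmp/%s.npz'%n,**c)
    return c
def ray(c,u,v):
    d=c['R'].T@np.linalg.inv(c['intrinsics'])@np.array([u,v,1.]); o=-c['R'].T@c['t']; return o,d
def onz(c,u,v,z):
    o,d=ray(c,u,v); return o+d*(z-o[2])/d[2]
def proj(c,X):
    p=c['intrinsics']@(c['R']@np.array(X)+c['t']); return p[:2]/p[2]
E
python3 - <<'E'
from h import *
a=cam('scene','s0.png');b=cam('top','t0.png')
w=cam('wrist','w0.png')
for c in(a,b,w): print(c['intrinsics'].tolist(),(-c['R'].T@c['t']).tolist(),c['R'].round(3).tolist())
o=manip.get_obs();print({k:np.round(v,3).tolist() for k,v in o.items()})
E
```

```text
[[400.31301079140667, 0.0, 315.9203605791644], [0.0, 400.31301079140667, 199.28291711585834], [0.0, 0.0, 1.0]] [0.9770474943032768, 0.7304312871814109, 0.7879634388364478] [[-0.867, 0.498, -0.011], [0.325, 0.548, -0.771], [-0.378, -0.672, -0.637]]
[[450.51853889394664, 0.0, 316.24012584084943], [0.0, 450.51853889394664, 194.31162142503936], [0.0, 0.0, 1.0]] [0.39441516580801733, -0.0068412233038025235, 1.5018290527929048] [[-0.012, -1.0, -0.002], [-0.992, 0.013, -0.122], [0.122, 0.001, -0.992]]
[[328.7751195578782, 0.0, 316.0880852481677], [0.0, 328.7751195578782, 195.3533355319882], [0.0, 0.0, 1.0]] [0.22548217325695447, -0.5878296247963006, 0.373131313877256] [[0.249, -0.968, -0.002], [-0.929, -0.239, 0.283], [-0.275, -0.069, -0.959]]
{'clock': 0.15, 'joints': [1.296, 0.333, -0.065, 1.461, 0.022, 1.35, -0.088], 'dq': [-0.001, -0.002, -0.0, -0.004, -0.001, -0.001, 0.0], 'joint_torque': [0.001, -62.583, 0.05, -39.185, 0.016, 0.008, -0.0], 'tool_pos': [0.156, -0.605, 0.231], 'tcp_rot': [[0.968, 0.249, -0.0], [0.249, -0.968, 0.001], [-0.0, -0.001, -1.0]], 'force': [0.053, -0.765, 0.033], 'torque': [0.02, -0.021, -0.045], 'gripper_width': 0.085}
```

View pics/t0.png

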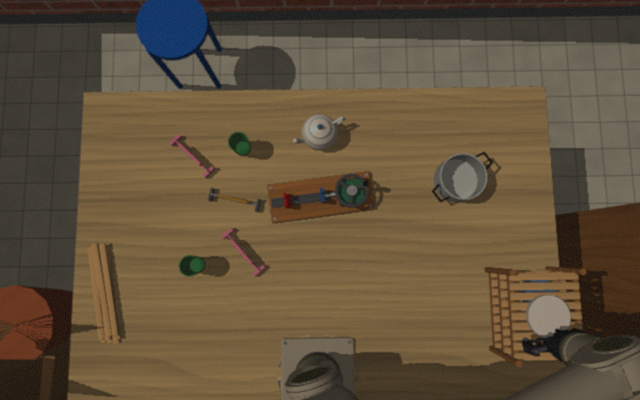

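View pics/s0.png

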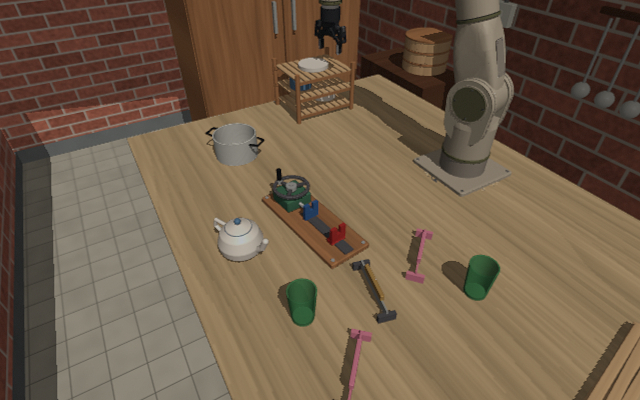

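The top view shows the saw at about (320,198): red fork (288,201), blue fork (324,196), wheel (352,190). The loose blade is at about (235,199), next to the red fork, with pink look-alikes at (192,157) and (244,252). In the scene view the black handle is at (279,174).

```bash
python3 - <<'E'
from h import *
a=dict(np.load('/tmp/scene.npz'));b=dict(np.load('/tmp/top.npz'))
def comps(c,lo,hi,roi,z,name,mn=12):
    hsv=cv2.cvtColor(c['frame'],cv2.COLOR_RGB2HSV); m=cv2.inRange(hsv,lo,hi); k=np.zeros_like(m); x0,x1,y0,y1=roi; k[y0:y1,x0:x1]=m[y0:y1,x0:x1]
    n,l,s,ce=cv2.connectedComponentsWithStats(k)
    for i in range(1,n):
        if s[i,4]>=mn: print(name,s[i].tolist(),ce[i].round(1),onz(c,*ce[i],z).round(4), 'rect',cv2.minAreaRect(np.argwhere(l==i)[:,::-1].astype(np.float32)))
R=(200,400,165,235)
comps(b,(0,190,60),(6,255,255),R,.06,'red top');comps(b,(100,120,50),(125,255,255),R,.06,'blue top')
comps(b,(14,140,90),(28,255,255),(205,270,180,220),.04,'brass top')
comps(b,(0,0,0),(179,110,75),(200,270,180,220),.02,'bars top')
comps(b,(0,0,0),(179,255,35),(330,380,165,215),.11,'handle top',3)
S=(250,420,150,340)
comps(a,(0,190,60),(6,255,255),S,.06,'red sc');comps(a,(100,120,50),(125,255,255),S,.06,'blue sc')
comps(a,(0,0,0),(179,255,35),(265,295,160,200),.1,'handle sc',3)
comps(a,(14,140,90),(28,255,255),(355,400,255,330),.04,'brass sc')
t=b['frame'][150:230,200:400,::-1];s=a['frame'][150:330,250:410,::-1]
t=cv2.resize(t,None,fx=4,fy=4,interpolation=cv2.INTER_CUBIC);s=cv2.resize(s,(0,0),fx=1.5,fy=1.5,interpolation=cv2.INTER_CUBIC)
o=np.zeros((600,800,3),np.uint8);o[:320]=t;o[320:320+270,:240]=s
s2=cv2.resize(a['frame'][160:225,260:350,::-1],(0,0),fx=4,fy=4,interpolation=cv2.INTER_CUBIC);o[325:325+260,260:620]=s2
cv2.imwrite('pics/c1.png',o)
E
```

```text
red top [283, 193, 9, 14, 63] [286.6 199.6] [0.5564 0.0903 0.06  ] rect ((286.7359924316406, 199.54798889160156), (14.221394538879395, 6.08210563659668), 79.69515228271484)
blue top [321, 188, 4, 14, 35] [322.1 195.8] [ 0.5673 -0.0242  0.06  ] rect ((322.5, 194.5), (13.0, 3.0), 90.0)
brass top [267, 184, 3, 11, 18] [268.1 189.2] [0.5935 0.152  0.04  ] rect ((268.0, 189.0), (10.0, 2.0), 90.0)
brass top [218, 194, 29, 10, 101] [232.1 198.4] [0.5647 0.2695 0.04  ] rect ((232.15293884277344, 198.311767578125), (29.068683624267578, 3.79628324508667), 12.528807640075684)
bars top [210, 188, 9, 6, 28] [213.3 191.1] [0.5922 0.336  0.02  ] rect ((213.9000244140625, 191.6999969482422), (7.602630138397217, 4.919349670410156), 26.56505012512207)
bars top [208, 195, 9, 6, 37] [211.6 197.4] [0.5712 0.3414 0.02  ] rect ((212.0, 197.5), (5.0, 8.0), 90.0)
bars top [255, 199, 11, 13, 69] [258.9 205. ] [0.5441 0.1846 0.02  ] rect ((259.5377502441406, 205.36793518066406), (8.10427188873291, 12.774531364440918), 15.945395469665527)
handle top [363, 180, 5, 6, 20] [365.  182.8] [ 0.6005 -0.1582  0.11  ] r
[... 352 characters left out ...]
, 209.6855926513672), (14.113312721252441, 18.783905029296875), 66.03751373291016)
handle sc [277, 169, 5, 11, 45] [278.6 174.1] [ 0.6052 -0.1506  0.1   ] rect ((279.0, 174.0), (4.0, 10.0), 0.0)
handle sc [274, 192, 2, 3, 4] [274.5 193. ] [ 0.6535 -0.0764  0.1   ] rect ((274.5000305175781, 193.0), (2.1213202476501465, 0.7071067094802856), 45.0)
handle sc [277, 196, 4, 3, 4] [278.5 197. ] [ 0.6516 -0.055   0.1   ] rect ((278.5000305175781, 197.00003051757812), (3.5777084827423096, 0.4472135603427887), 26.56505012512207)
brass sc [365, 264, 19, 36, 132] [374.7 282.2] [0.5668 0.2762 0.04  ] rect ((374.4622802734375, 281.5171203613281), (38.06986999511719, 4.3863115310668945), 65.55604553222656)
```

View pics/c1.png

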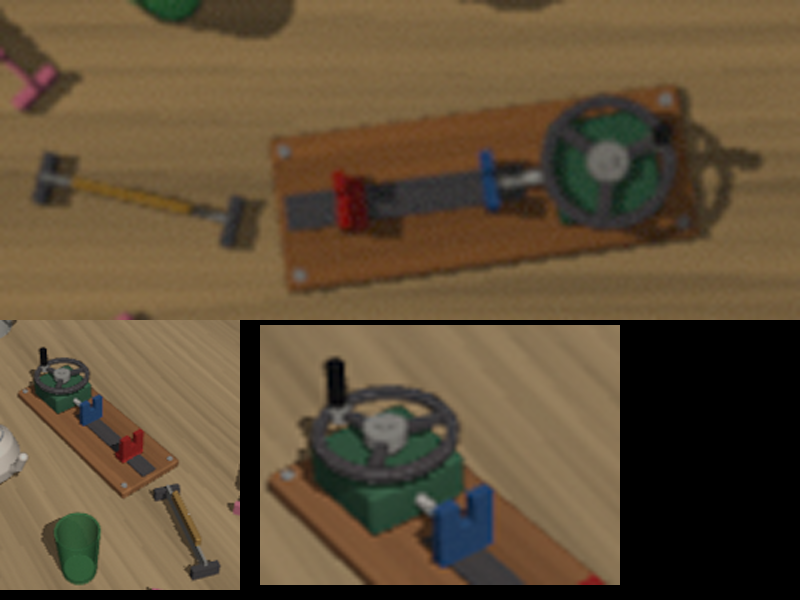

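The crop confirms that the blade's brass back is clear of the saw, the fork slots are open upward and the handle is at the wheel's +x/−y side. I'm moving now: turn the tool to the blade's heading, then swing over the saw for a close wrist view.

send_rows(
  commands=[0,0,-0.135,0,0,0,1,0,0,-0.135,0,0,0,1,0,0,-0.135,0,0,0,1,0,0,-0.135,0,0,0,1,0,0,-0.135,0,0,0,1,0,0,-0.135,0,0,0,1,0,0,-0.135,0,0,0,1,0,0,-0.135,0,0,0,1,0,0,0,41.5,20.2,0,1,0,0,0,41.5,20.2,0,1,0,0,0,41.5,20.2,0,1,0,0,0,41.5,20.2,0,1],
)

```text
clock: 1.35
tool_pos: [0.2743, -0.4615, 0.2311]
tcp_rot: [[0.237, 0.972, -0.0], [0.972, -0.237, 0.0], [0.0, -0.0, -1.0]]
force: [-0.1, -1.8, -0.3]
gripper_width: 0.0857
```

send_rows(
  commands=[0,0,0,41.5,20.2,0,1,0,0,0,41.5,20.2,0,1,0,0,0,41.5,20.2,0,1,0,0,0,41.5,20.2,0,1,0,0,0,41.5,20.2,0,1,0,0,0,41.5,20.2,0,1,0,0,0,41.7,10.4,0,1,0,0,0,41.7,10.4,0,1,0,0,0,41.7,10.4,0,1,0,0,0,41.7,10.4,0,1,0,0,0,41.7,10.4,0,1,0,0,0,0,0,0,1],
)

```text
clock: 2.55
tool_pos: [0.5515, -0.0527, 0.2313]
tcp_rot: [[0.228, 0.974, 0.001], [0.974, -0.228, 0.003], [0.003, 0.0, -1.0]]
force: [-0.0, 0.1, 0.2]
gripper_width: 0.0854
```

```bash
python3 - <<'E'
from h import *
w=cam('wrist','w1.png'); np.savez('/tmp/w1.npz',**w); o=manip.get_obs(); print(o['clock'],np.round(o['tool_pos'],4),np.round(o['tcp_rot'],3).tolist(),o['joints'])
E
```

```text
2.6 [ 0.5507 -0.0561  0.2311] [[0.231, 0.973, -0.0], [0.973, -0.231, 0.001], [0.001, -0.001, -1.0]] [ 0.62735548  0.24555657 -0.70577329  1.62320756  0.16146343  1.33299781
 -0.33515667]
```

View pics/w1.png

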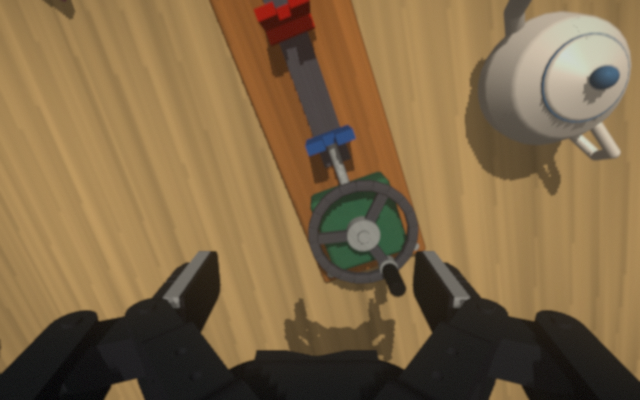

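The wrist view shows the red fork at about (287,18), the blue fork at (330,138), the wheel hub at (364,235) and the handle top at about (398,287), with the teapot well to the side. I'll convert these to positions.

```bash
python3 - <<'E'
from h import *
w=dict(np.load('/tmp/w1.npz')); hsv=cv2.cvtColor(w['frame'],cv2.COLOR_RGB2HSV)
def mask(lo,hi,roi):
    m=cv2.inRange(hsv,lo,hi);k=np.zeros_like(m);x0,x1,y0,y1=roi;k[y0:y1,x0:x1]=m[y0:y1,x0:x1];return k
# base plate edges -> axis
m=mask((5,130,70),(14,255,255),(180,440,0,290))
for y in (20,60,100,140):
    xs=np.where(m[y])[0]; L,Rr=onz(w,xs.min(),y,.018),onz(w,xs.max(),y,.018); print('base',y,L[:2].round(4),Rr[:2].round(4))
# bright fork tops
for n,lo,hi,roi in(('red',(0,180,120),(6,255,255),(240,330,0,60)),('redall',(0,180,30),(8,255,255),(240,330,0,60)),('blue',(100,120,110),(125,255,255),(290,370,110,165)),('blueall',(100,120,30),(125,255,255),(290,370,110,165))):
    k=mask(lo,hi,roi);nn,l,s,ce=cv2.connectedComponentsWithStats(k)
    for i in range(1,nn):
        if s[i,4]>15: 
            bx=cv2.boxPoints(cv2.minAreaRect(np.argwhere(l==i)[:,::-1].astype(np.float32)))
            print(n,s[i].tolist(),ce[i].round(1),onz(w,*ce[i],.072)[:2].round(4),[onz(w,*p,.072)[:2].round(4).tolist() for p in bx])
# wheel rim: outer contour
k=mask((0,0,20),(179,90,110),(300,425,172,290))
c=max(cv2.findContours(k,0,2)[0],key=cv2.contourArea); P=np.array([onz(w,*p[0],.078)[:2] for p in cv2.convexHull(c)])
A=np.c_[2*P,np.ones(len(P))]; 
keep=np.ones(len(P),bool)
for _ in range(5):
    s=np.linalg.lstsq(A[keep],(P[keep]**2).sum(1),rcond=None)[0]; r=np.sqrt(s[2]+s[:2]@s[:2]); e=abs(np.hypot(*(P-s[:2]).T)-r); keep=e<max(.002,np.median(e)*1.5)
print('wheel',s[:2],r,keep.sum(),len(P),'hub',onz(w,364,235.5,.082)[:2])
o=np.zeros((500,800,3),np.uint8)
o[:,:400]=cv2.resize(w['frame'][0:165,225:357,::-1],(400,500),interpolation=cv2.INTER_CUBIC)
o[:,400:]=cv2.resize(w['frame'][170:305,305:413,::-1],(400,500),interpolation=cv2.INTER_CUBIC)
cv2.imwrite('pics/w1c.png',o)
print('handle',onz(w,398,287,.116)[:2])
E
```

```text
base 20 [0.4927 0.1106] [0.622  0.0803]
base 60 [0.4972 0.0722] [0.6266 0.0419]
base 100 [0.5019 0.0314] [0.6315 0.001 ]
base 140 [ 0.5081 -0.0125] [ 0.6368 -0.0427]
red [254, 0, 55, 21, 510] [276.3   9.6] [0.5523 0.0929] [[0.5347, 0.1001], [0.5794, 0.096], [0.5787, 0.0836], [0.5334, 0.0877]]
redall [254, 0, 61, 46, 1773] [284.5  19.5] [0.557  0.0842] [[0.5334, 0.0981], [0.5783, 0.1029], [0.584, 0.0729], [0.5379, 0.0675]]
blue [336, 130, 18, 14, 159] [344.3 136.2] [ 0.5856 -0.0207] [[0.5778, -0.0171], [0.5925, -0.0158], [0.5936, -0.0246], [0.5788, -0.0259]]
blue [307, 134, 27, 21, 260] [320. 144.] [ 0.5625 -0.0225] [[0.5489, -0.0211], [0.5754, -0.0143], [0.5781, -0.0239], [0.5514, -0.0309]]
blueall [307, 127, 47, 28, 609] [329.  139.6] [ 0.5714 -0.0205] [[0.5493, -0.0167], [0.5919, -0.0116], [0.5939, -0.0248], [0.5508, -0.0301]]
wheel [ 0.58338806 -0.11663392] 0.05289355926395729 16 25 hub [ 0.58406285 -0.1160661 ]
handle [ 0.60228677 -0.15621462]
```

View pics/w1c.png

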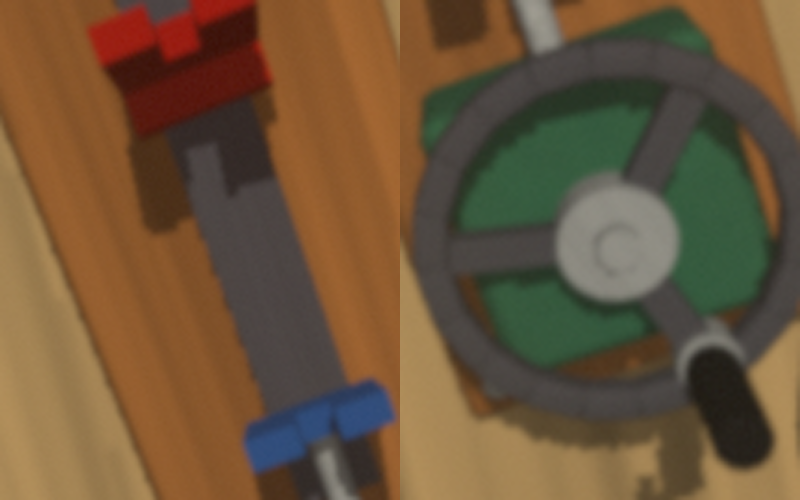

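The crop gives clean prong-top corners for both forks, though the red one is slightly clipped at the image top. Next I'm moving over the blade.

send_rows(
  commands=[0,0,0,39.6,-7.6,3.9,1,0,0,0,39.6,-7.6,3.9,1,0,0,0,39.6,-7.6,3.9,1,0,0,0,39.6,-7.6,3.9,1,0,0,0,39.6,-7.6,3.9,1,0,0,0,39.6,-7.6,3.9,1,0,0,0,39.6,-7.6,3.9,1,0,0,0,39.6,-7.6,3.9,1,0,0,0,0,0,0,1,0,0,0,0,0,0,1],
)

```text
clock: 3.6
tool_pos: [0.5659, 0.2624, 0.1995]
tcp_rot: [[0.236, 0.972, -0.001], [0.972, -0.236, -0.001], [-0.001, -0.001, -1.0]]
force: [0.4, -0.9, -0.3]
gripper_width: 0.0852
```

```bash
python3 - <<'E'
from h import *
w1=dict(np.load('/tmp/w1.npz'))
ys=np.array([-.1219,.9925]);xs=np.array([.9925,.1219])
def rep(n,cs,z):
    for c in cs:
        p=onz(w1,225+c[0]/3.03,c[1]/3.03,z)[:2]; print(n,c,'xs %.4f ys %.4f'%(p@xs,p@ys))
rep('red',[(90,28),(147,8),(108,65),(160,38),(250,12),(132,135),(270,85)],.072)
rep('blue',[(246,437),(300,415),(255,470),(305,450),(335,402),(380,382),(392,415),(343,432)],.072)
w=cam('wrist','w2.png'); np.savez('/tmp/w2.npz',**w); o=manip.get_obs(); print(o['clock'],np.round(o['tool_pos'],4),np.round(o['tcp_rot'],3).tolist())
hsv=cv2.cvtColor(w['frame'],cv2.COLOR_RGB2HSV); m=cv2.inRange(hsv,(16,120,70),(30,255,255))
n,l,s,ce=cv2.connectedComponentsWithStats(m)
for i in range(1,n):
    if s[i,4]>150: print(s[i].tolist(),ce[i].round(1),cv2.minAreaRect(np.argwhere(l==i)[:,::-1].astype(np.float32)))
E
```

```text
red (90, 28) xs 0.5429 ys 0.0313
red (147, 8) xs 0.5593 ys 0.0304
red (108, 65) xs 0.5440 ys 0.0212
red (160, 38) xs 0.5598 ys 0.0224
red (250, 12) xs 0.5850 ys 0.0199
red (132, 135) xs 0.5434 ys 0.0027
red (270, 85) xs 0.5839 ys 0.0013
blue (246, 437) xs 0.5436 ys -0.0867
blue (300, 415) xs 0.5611 ys -0.0862
blue (255, 470) xs 0.5426 ys -0.0970
blue (305, 450) xs 0.5590 ys -0.0966
blue (335, 402) xs 0.5723 ys -0.0862
blue (380, 382) xs 0.5868 ys -0.0852
blue (392, 415) xs 0.5871 ys -0.0957
blue (343, 432) xs 0.5716 ys -0.0954
3.65 [0.5665 0.2611 0.1997] [[0.238, 0.971, -0.0], [0.971, -0.238, -0.001], [-0.001, -0.0, -1.0]]
[0, 0, 640, 381, 172289] [320.1 156.8] ((319.5, 190.0), (380.0, 639.0), 90.0)
[104, 379, 40, 21, 600] [124.6 391.1] ((123.5, 389.0), (20.0, 39.0), 90.0)
[489, 380, 30, 20, 382] [502.4 391.7] ((503.5, 389.5), (29.0, 19.0), 0.0)
```

View pics/w2.png

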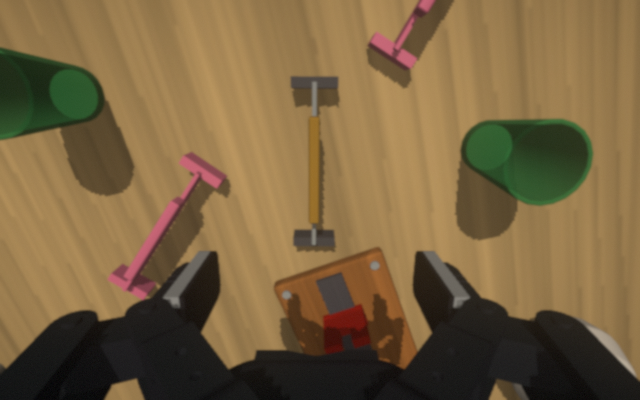

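The wrist view shows the blade upright in the image: brass back from (314,116) to (314,224), bars at (314,83) and (314,239). It is already parallel to the tool's x. Both tumblers and the pink blades are clear of the fingers.

```bash
python3 - <<'E'
from h import *
w=dict(np.load('/tmp/w2.npz'))
hsv=cv2.cvtColor(w['frame'],cv2.COLOR_RGB2HSV);
for y in (122,140,165,190,215): 
    r=hsv[y,295:335]; xs=np.where((r[:,1]>165))[0]+295; print(y,xs.min() if len(xs) else None,xs.max() if len(xs) else None)
A=onz(w,314,116,.048);B=onz(w,314.3,224,.048);c=(A+B)/2
print(A.round(4),B.round(4),'len',np.linalg.norm(A-B),'c',c.round(4),'heading',np.degrees(np.arctan2(*(A-B)[[1,0]])))
F=onz(w,314.5,83,.022);N=onz(w,314,239,.022);print('bars mid',((F+N)/2).round(4),'dist',np.linalg.norm(F-N))
o=manip.get_obs();R=np.array(o['tcp_rot']);d=c-o['tool_pos'];d[2]=.020-o['tool_pos'][2];print('tool shift mm',(R.T@d*1000).round(1))
E
```

```text
122 309 318
140 309 318
165 310 318
190 310 318
215 310 318
[0.5776 0.3179 0.048 ] [0.5539 0.2201 0.048 ] len 0.10060136794181229 c [0.5658 0.269  0.048 ] heading 76.41165323866869
bars mid [0.5658 0.2695 0.022 ] dist 0.15606529642808067
tool shift mm [  7.7  -2.5 179.7]
```

send_rows(
  commands=[0,0,0,4,-1.5,35,1,0,0,0,3.7,-1,40,1,0,0,0,0,0,40,1,0,0,0,0,0,35,1,0,0,0,0,0,20,1,0,0,0,0,0,9.5,1,0,0,0,0,0,0,0.6,0,0,0,0,0,0,0.3,0,0,0,0,0,0,0,0,0,0,0,0,0,0,0,0,0,0,0,0,0,0,0,0,0,0,0,0],
)

```text
clock: 4.85
tool_pos: [0.5658, 0.2707, 0.0213]
tcp_rot: [[0.237, 0.972, 0.001], [0.972, -0.237, 0.0], [0.0, 0.001, -1.0]]
force: [-0.4, -1.8, 4.4]
gripper_width: 0.0086
```

send_rows(
  commands=[0,0,0,0,0,-30,0,0,0,0,0,0,-40,0,0,0,0,0,0,-40,0,0,0,-0.12,0,0,0,0,0,0,-0.12,0,0,0,0,0,0,-0.121,0,0,0,0,0,0,0,-38.5,-4.9,0,0,0,0,0,-38.5,-4.9,0,0,0,0,0,-38.5,-4.9,0,0,0,0,0,-38.5,-4.9,0,0,0,0,0,-38.5,-4.9,0,0,0,0,0,-38.5,-4.9,0,0],
)

```text
clock: 6.05
tool_pos: [0.5639, 0.0361, 0.1305]
tcp_rot: [[-0.122, 0.993, -0.0], [0.993, 0.122, -0.0], [-0.0, -0.0, -1.0]]
force: [0.1, -0.4, -1.9]
gripper_width: 0.0087
```

send_rows(
  commands=[0,0,0,0,0,0,0,0,0,0,0,0,0,0],
)

```text
clock: 6.25
tool_pos: [0.5642, 0.0367, 0.1304]
tcp_rot: [[-0.119, 0.993, -0.0], [0.993, 0.119, -0.0], [-0.0, -0.0, -1.0]]
force: [-0.5, 1.6, -2.2]
gripper_width: 0.009
```

```bash
python3 - <<'E'
from h import *
w=cam('wrist'); np.savez('/tmp/w3.npz',**w); a=cam('scene');o=manip.get_obs(); print(o['clock'],np.round(o['tool_pos'],4),np.round(o['tcp_rot'],3).tolist(),np.round(o['force'],2))
I=np.zeros((600,800,3),np.uint8);I[:400,:640]=w['frame'][:,:,::-1]
I[:,:]=0;I[:375,:600]=cv2.resize(w['frame'][:,:,::-1],(600,375));I[380:,:440]=cv2.resize(a['frame'][150:260,250:470,::-1],(440,220));
I[380:,450:]=cv2.resize(w['frame'][150:278,260:464,::-1],(350,220))
cv2.imwrite('pics/w3.png',I)
E
```

```text
6.35 [0.5642 0.0391 0.1306] [[-0.123, 0.992, -0.0], [0.992, 0.123, 0.001], [0.001, 0.0, -1.0]] [-0.65 -0.3  -1.88]
```

View pics/w3.png

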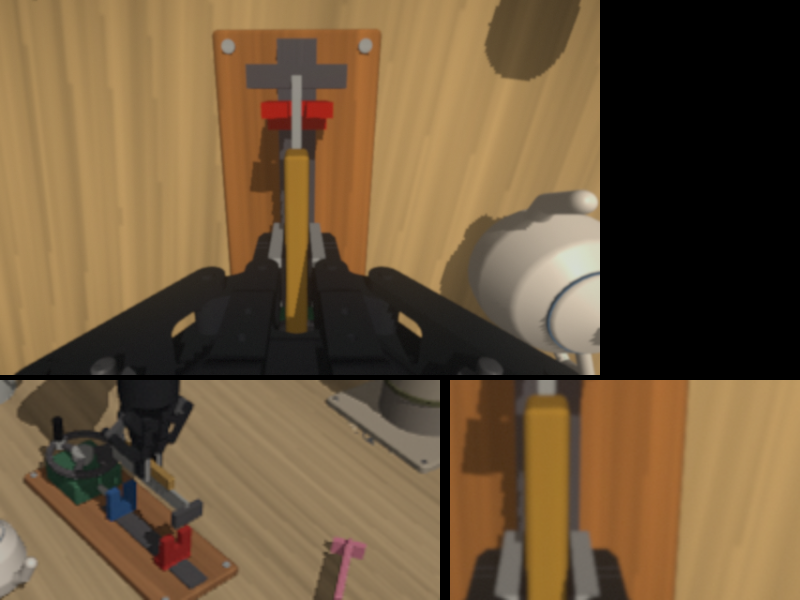

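The blade is held level and aligned: blade centre is at column about 297 (resized) and red fork centre about 297.5. The bar is at rows 66–88 and the red fork's top starts at row 101. I'll check the axial numbers.

```bash
python3 - <<'E'
from h import *
w=dict(np.load('/tmp/w3.npz'));ys=np.array([-.1219,.9925]);xs=np.array([.9925,.1219])
g=w['frame'].astype(int)
hsv=cv2.cvtColor(w['frame'],cv2.COLOR_RGB2HSV)
for x in (285,295,340,350):
    col=hsv[50:150,x]; r=np.where((col[:,1]>180)&(col[:,0]<7))[0]+50; br=r[hsv[r,x,2]>150]; d=np.where(col[:,1]<70)[0]+50; d=d[d<105]
    print(x,'red bright',br.min(),br.max(),'ys',[(onz(w,x,v,.072)[:2]@ys).round(4) for v in(br.min(),br.max()+1)],'bar',d.min(),d.max(),[(onz(w,x,v,.131)[:2]@ys).round(4) for v in(d.min(),d.max()+1)])
for y,z,lo in ((110,.072,(0,180)),):
    r=np.where((hsv[y,:,1]>180)&(hsv[y,:,0]<7)&(hsv[y,:,2]>120))[0]; r=r[(r>250)&(r<380)];print('red row',r.min(),r.max(),[(onz(w,v,y,z)[:2]@xs).round(4) for v in(r.min(),r.max()+1)])
r=np.where(hsv[80,240:400,1]<70)[0]+240;print('bar row',r.min(),r.max(),[(onz(w,v,80,.132)[:2]@xs).round(4) for v in(r.min(),r.max()+1)])
o=manip.get_obs();p=np.array(o['tool_pos'][:2]);print('tcp xs ys',p@xs,p@ys)
E
```

```text
285 red bright 110 125 ys [np.float64(0.0326), np.float64(0.0233)] bar 69 93 [np.float64(0.0506), np.float64(0.0409)]
295 red bright 110 124 ys [np.float64(0.0326), np.float64(0.0239)] bar 69 93 [np.float64(0.0506), np.float64(0.0409)]
340 red bright 110 124 ys [np.float64(0.0325), np.float64(0.0238)] bar 69 93 [np.float64(0.0505), np.float64(0.0408)]
350 red bright 109 125 ys [np.float64(0.0331), np.float64(0.0232)] bar 69 93 [np.float64(0.0505), np.float64(0.0408)]
red row 279 354 [np.float64(0.5426), np.float64(0.5876)]
bar row 263 368 [np.float64(0.5431), np.float64(0.586)]
tcp xs ys 0.5646899994604007 -0.02996244408307254
```

Axial gap at the red fork is 8 mm of about 22 mm total play; lateral error is under 1 mm. Lowering with a 3 mm shift towards +y.

send_rows(
  commands=[0,0,0,3,0.5,15,0,0,0,0,0,0,15,0,0,0,0,0,0,12,0,0,0,0,0,0,10,0,0,0,0,0,0,6,0,0,0,0,0,0,3,0,0,0,0,0,0,1.5,0,0,0,0,0,0,1,0,0,0,0,0,0,0.5,0,0,0,0,0,0,0,0],
)

```text
clock: 7.35
tool_pos: [0.5647, 0.0407, 0.0669]
tcp_rot: [[-0.122, 0.993, 0.001], [0.993, 0.122, -0.0], [-0.0, 0.0, -1.0]]
force: [-0.5, 0.7, -2.2]
gripper_width: 0.0093
```

send_rows(
  commands=[0,0,0,0,0,0.7,0,0,0,0,0,0,0.7,0,0,0,0,0,0,0.6,0,0,0,0,0,0,0,0],
)

```text
clock: 7.75
tool_pos: [0.5647, 0.0407, 0.065]
tcp_rot: [[-0.122, 0.993, 0.0], [0.993, 0.122, -0.0], [-0.0, 0.0, -1.0]]
force: [-1.0, -0.3, 2.8]
gripper_width: 0.009
```

Contact: z force went from −2.2 to +2.8 N at a TCP height of 0.065, where the fitted blade should rest. Releasing, rising and moving over the handle.

send_rows(
  commands=[0,0,0,0,0,0,0.3,0,0,0,0,0,0,0.5,0,0,0,0,0,0,0.5,0,0,0,0,0,0,0.5,0,0,0,0,0,-25,0.5,0,0,0,0,0,-40,0.7,0,0,0,0,0,-40,0.7,0,0,0,-40,2.6,0,0.7,0,0,0,-40,2.6,0,0.7,0,0,0,-40,2.6,0,0.7,0,0,0,-40,2.6,0,0.7,0,0,0,-40,2.6,0,0.7],
)

```text
clock: 8.95
tool_pos: [0.6018, -0.1579, 0.1697]
tcp_rot: [[-0.122, 0.993, 0.0], [0.993, 0.122, -0.0], [-0.0, 0.0, -1.0]]
force: [0.7, 0.3, 0.1]
gripper_width: 0.06
```

send_rows(
  commands=[0,0,0,0,0,0,0.7,0,0,0,0,0,0,0.7],
)

```text
clock: 9.15
tool_pos: [0.6016, -0.1569, 0.1692]
tcp_rot: [[-0.12, 0.993, -0.0], [0.993, 0.12, 0.001], [0.001, -0.0, -1.0]]
force: [-0.4, 2.0, 1.2]
gripper_width: 0.0595
```

```bash
python3 - <<'E'
from h import *
w=cam('wrist'); np.savez('/tmp/w4.npz',**w); a=cam('scene');o=manip.get_obs(); print(o['clock'],np.round(o['tool_pos'],4),np.round(o['tcp_rot'],3).tolist(),np.round(o['force'],2))
I=np.zeros((600,800,3),np.uint8);I[:400,:640]=w['frame'][:,:,::-1]
I[402:,:396]=cv2.resize(a['frame'][170:269,250:448,::-1],(396,198));
cv2.imwrite('pics/w4.png',I)
E
```

```text
9.25 [ 0.6018 -0.1546  0.1697] [[-0.123, 0.992, 0.0], [0.992, 0.123, 0.001], [0.001, 0.0, -1.0]] [-0.64 -0.25  0.28]
```

View pics/w4.png

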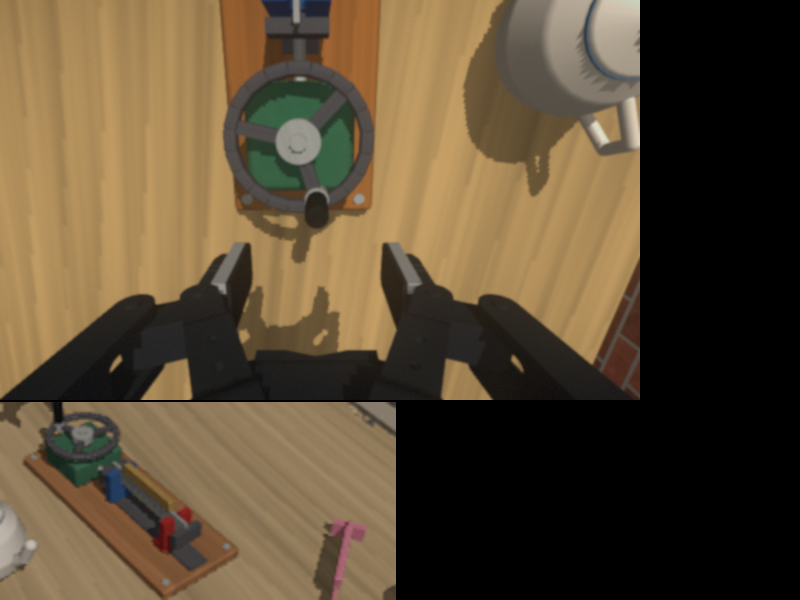

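The blade is seated with its bars outside both forks. The blade's near bar shows at (297,25), the wheel hub at (298,141) and the handle top at about (317,216). Computing the grip and circle now.

```bash
python3 - <<'E'
from h import *
w=dict(np.load('/tmp/w4.npz'));hsv=cv2.cvtColor(w['frame'],cv2.COLOR_RGB2HSV)
k=np.zeros((400,640),np.uint8);k[185:232,295:340]=(hsv[185:232,295:340,2]<50)*255
c=max(cv2.findContours(k,0,2)[0],key=cv2.contourArea);x,y,ww,hh=cv2.boundingRect(c);print(x,y,ww,hh)
top=(x+ww/2, y+hh-ww/2); H=onz(w,*top,.116); 
for z in(.078,.082): print('hub',z,onz(w,298.5,141,z)[:2].round(4))
k[:]=0; sub=hsv[50:216,220:380]; k[50:216,220:380]=((sub[:,:,1]<70)&(sub[:,:,2]>35)&(sub[:,:,2]<125))*255
c=max(cv2.findContours(k,0,2)[0],key=cv2.contourArea);P=np.array([onz(w,*p[0],.076)[:2] for p in cv2.convexHull(c)])
A=np.c_[2*P,np.ones(len(P))];keep=np.ones(len(P),bool)
for _ in range(5):
    s=np.linalg.lstsq(A[keep],(P[keep]**2).sum(1),rcond=None)[0]; r=np.sqrt(s[2]+s[:2]@s[:2]); e=abs(np.hypot(*(P-s[:2]).T)-r); keep=e<max(.0015,np.median(e)*1.5)
print('rim',s[:2],r,'handle',top,H,'rad',np.hypot(*(H[:2]-s[:2])),'ang',np.degrees(np.arctan2(*(H[:2]-s[:2])[::-1])))
o=manip.get_obs();d=H-o['tool_pos'];d[2]=.090-o['tool_pos'][2];print((np.array(o['tcp_rot']).T@d*1000).round(1))
E
```

```text
305 193 23 34
hub 0.078 [ 0.5841 -0.1161]
hub 0.082 [ 0.5843 -0.1155]
rim [ 0.58383494 -0.11645939] 0.05302462054034442 handle (316.5, 215.5) [ 0.60176021 -0.15638103  0.116     ] rad 0.04376131677010168 ang -65.81938514014568
[-1.8 -0.2 79.7]
```

send_rows(
  commands=[0,0,0,-2,0.3,25,0.6,0,0,0,0,0,25,0.6,0,0,0,0,0,20,0.6,0,0,0,0,0,11.5,0.6,0,0,0,0,0,0,0.4,0,0,0,0,0,0,0.2,0,0,0,0,0,0,0,0,0,0,0,0,0,0,0,0,0,0,0,0,0,0,0,0,0,0,0,0,0,0,0,0,0,0,0],
)

```text
clock: 10.35
tool_pos: [0.6027, -0.1576, 0.0895]
tcp_rot: [[-0.122, 0.993, 0.001], [0.993, 0.122, -0.0], [-0.0, 0.001, -1.0]]
force: [-4.6, 1.5, 7.1]
gripper_width: 0.0142
```

Handle gripped (r = 45.4 mm, angle −65.5°, as expected). I'll tabulate the circle in tool-axis shifts.

```bash
cat > circ.py <<'E'
import numpy as np,sys
a0,step,n=map(float,sys.argv[1:4]); r=45.2
a=np.radians(a0-step*np.arange(int(n)+1)); d=np.c_[np.diff(r*np.sin(a)),np.diff(r*np.cos(a))]
print(', '.join('0, 0, 0, %.1f, %.1f, 0, 0'%tuple(x) for x in d),'| end',a0-step*n)
E
python3 circ.py -72.5 5 12
python3 - <<'E'
from h import *
w=cam('wrist');np.savez('/tmp/w5.npz',**w);ys=np.array([-.1219,.9925])
hsv=cv2.cvtColor(w['frame'],cv2.COLOR_RGB2HSV);m=cv2.inRange(hsv,(100,120,30),(125,255,255));y,x=np.where(m[:120,220:400]);print(len(y), y.min() if len(y) else 0,y.max() if len(y) else 0)
b=cam('top');hsv=cv2.cvtColor(b['frame'],cv2.COLOR_RGB2HSV);m=cv2.inRange(hsv,(100,120,50),(125,255,255));y,x=np.where(m[180:215,305:345]);print('top blue',len(y),x.mean()+305 if len(x) else 0)
a=cam('scene');hsv=cv2.cvtColor(a['frame'],cv2.COLOR_RGB2HSV);m=cv2.inRange(hsv,(100,120,50),(125,255,255));y,x=np.where(m[180:230,285:335]);print('scene blue',len(y),x.mean()+285,y.mean()+180)
E
```

```text
0, 0, 0, -1.0, -3.8, 0, 0, 0, 0, 0, -0.7, -3.9, 0, 0, 0, 0, 0, -0.3, -3.9, 0, 0, 0, 0, 0, 0.0, -3.9, 0, 0, 0, 0, 0, 0.3, -3.9, 0, 0, 0, 0, 0, 0.7, -3.9, 0, 0, 0, 0, 0, 1.0, -3.8, 0, 0, 0, 0, 0, 1.3, -3.7, 0, 0, 0, 0, 0, 1.7, -3.6, 0, 0, 0, 0, 0, 2.0, -3.4, 0, 0, 0, 0, 0, 2.3, -3.2, 0, 0, 0, 0, 0, 2.5, -3.0, 0, 0 | end -132.5
0 0 0
top blue 28 322.17857142857144
scene blue 123 307.4146341463415 211.6991869918699
```

send_rows(
  commands=[0,0,0,-1.0,-3.8,0,0,0,0,0,-0.7,-3.9,0,0,0,0,0,-0.3,-3.9,0,0,0,0,0,0,-3.9,0,0,0,0,0,0.3,-3.9,0,0,0,0,0,0.7,-3.9,0,0,0,0,0,1.0,-3.8,0,0,0,0,0,1.3,-3.7,0,0,0,0,0,1.7,-3.6,0,0,0,0,0,2.0,-3.4,0,0],
)

```text
clock: 11.5
tool_pos: [0.5666, -0.1583, 0.0896]
tcp_rot: [[-0.121, 0.993, 0.006], [0.993, 0.121, -0.001], [-0.002, 0.006, -1.0]]
force: [8.6, -1.8, -2.8]
gripper_width: 0.0138
```

send_rows(
  commands=[0,0,0,1.1,-1.6,0,0,0,0,0,1.2,-1.6,0,0],
)

```text
clock: 11.7
tool_pos: [0.5631, -0.1566, 0.0896]
tcp_rot: [[-0.121, 0.993, 0.006], [0.993, 0.121, -0.001], [-0.002, 0.006, -1.0]]
force: [9.6, -2.1, -2.1]
gripper_width: 0.0139
```

```bash
cat > st.py <<'E'
from h import *
o=manip.get_obs();p=np.array(o['tool_pos'][:2])-[.5839,-.1163];th=np.arctan2(p[1],p[0]);F=np.array(o['force'][:2])
t=np.array([np.sin(th),-np.cos(th)]);print('t',o['clock'],'alpha',np.degrees(th)-7,'r',np.hypot(*p),'push(tan)',-F@t,'rad',F@p/np.hypot(*p),'F',np.round(o['force'],1))
a=cam('scene');hsv=cv2.cvtColor(a['frame'],cv2.COLOR_RGB2HSV);m=cv2.inRange(hsv,(100,120,50),(125,255,255));y,x=np.where(m[180:230,285:335]);print('scene blue',len(y),x.mean()+285,y.mean()+180)
b=cam('top');hsv=cv2.cvtColor(b['frame'],cv2.COLOR_RGB2HSV);m=cv2.inRange(hsv,(100,120,50),(125,255,255));y,x=np.where(m[180:215,305:345]);print('top blue',len(y),x.mean()+305 if len(x) else 0)
E
python3 st.py; python3 circ.py -127.5 5 12;python3 circ.py -120 5 12
```

```text
t 11.7 alpha -124.25914521724006 r 0.045343797792080066 push(tan) 9.483045393374475 rad -2.5420143029518307 F [ 9.6 -2.1 -2.1]
scene blue 124 306.0806451612903 210.44354838709677
top blue 33 324.24242424242425
0, 0, 0, 2.5, -3.0, 0, 0, 0, 0, 0, 2.8, -2.8, 0, 0, 0, 0, 0, 3.0, -2.5, 0, 0, 0, 0, 0, 3.2, -2.3, 0, 0, 0, 0, 0, 3.4, -2.0, 0, 0, 0, 0, 0, 3.6, -1.7, 0, 0, 0, 0, 0, 3.7, -1.3, 0, 0, 0, 0, 0, 3.8, -1.0, 0, 0, 0, 0, 0, 3.9, -0.7, 0, 0, 0, 0, 0, 3.9, -0.3, 0, 0, 0, 0, 0, 3.9, 0.0, 0, 0, 0, 0, 0, 3.9, 0.3, 0, 0 | end -187.5
0, 0, 0, 2.1, -3.3, 0, 0, 0, 0, 0, 2.4, -3.1, 0, 0, 0, 0, 0, 2.7, -2.9, 0, 0, 0, 0, 0, 2.9, -2.7, 0, 0, 0, 0, 0, 3.1, -2.4, 0, 0, 0, 0, 0, 3.3, -2.1, 0, 0, 0, 0, 0, 3.5, -1.8, 0, 0, 0, 0, 0, 3.6, -1.5, 0, 0, 0, 0, 0, 3.8, -1.2, 0, 0, 0, 0, 0, 3.8, -0.9, 0, 0, 0, 0, 0, 3.9, -0.5, 0, 0, 0, 0, 0, 3.9, -0.2, 0, 0 | end -180.0
```

send_rows(
  commands=[0,0,0,2.5,-3.0,0,0,0,0,0,2.8,-2.8,0,0,0,0,0,3.0,-2.5,0,0,0,0,0,3.2,-2.3,0,0,0,0,0,3.4,-2.0,0,0,0,0,0,3.6,-1.7,0,0,0,0,0,3.7,-1.3,0,0,0,0,0,1.9,-0.6,0,0,0,0,0,1.9,-0.5,0,0,0,0,0,1.0,-0.2,0,0],
)

```text
clock: 12.8
tool_pos: [0.5422, -0.1337, 0.0896]
tcp_rot: [[-0.12, 0.993, 0.004], [0.993, 0.12, -0.004], [-0.004, 0.004, -1.0]]
force: [3.8, -7.3, 2.5]
gripper_width: 0.0139
```

```bash
python3 st.py; python3 circ.py -168.5 4 12
```

```text
t 12.8 alpha -164.39985848658299 r 0.04517781708188634 push(tan) 8.14993247778906 rad -0.6849949877730803 F [ 3.8 -7.3  2.5]
scene blue 124 305.01612903225805 209.16935483870967
top blue 30 326.03333333333336
0, 0, 0, 3.1, -0.5, 0, 0, 0, 0, 0, 3.1, -0.3, 0, 0, 0, 0, 0, 3.2, -0.1, 0, 0, 0, 0, 0, 3.2, 0.1, 0, 0, 0, 0, 0, 3.1, 0.4, 0, 0, 0, 0, 0, 3.1, 0.6, 0, 0, 0, 0, 0, 3.1, 0.8, 0, 0, 0, 0, 0, 3.0, 1.0, 0, 0, 0, 0, 0, 2.9, 1.2, 0, 0, 0, 0, 0, 2.8, 1.4, 0, 0, 0, 0, 0, 2.7, 1.6, 0, 0, 0, 0, 0, 2.6, 1.8, 0, 0 | end -216.5
```

send_rows(
  commands=[0,0,0,3.1,-0.5,0,0,0,0,0,3.1,-0.3,0,0,0,0,0,3.2,-0.1,0,0,0,0,0,3.2,0.1,0,0,0,0,0,3.1,0.4,0,0,0,0,0,3.1,0.6,0,0,0,0,0,3.1,0.8,0,0,0,0,0,1.5,0.5,0,0,0,0,0,0.8,0.2,0,0,0,0,0,0.8,0.3,0,0],
)

```text
clock: 13.9
tool_pos: [0.5396, -0.1089, 0.0894]
tcp_rot: [[-0.119, 0.993, 0.001], [0.993, 0.119, -0.004], [-0.004, 0.0, -1.0]]
force: [-5.6, -7.7, 10.0]
gripper_width: 0.0138
```

```bash
python3 st.py; python3 circ.py -200.5 3 12
```

```text
t 13.9 alpha 163.52938060097216 r 0.04486666257938858 push(tan) 8.52892890239882 rad 4.231601908589822 F [-5.6 -7.7 10. ]
scene blue 120 304.09166666666664 208.375
top blue 31 327.35483870967744
0, 0, 0, 2.2, 0.9, 0, 0, 0, 0, 0, 2.1, 1.0, 0, 0, 0, 0, 0, 2.1, 1.1, 0, 0, 0, 0, 0, 2.0, 1.2, 0, 0, 0, 0, 0, 2.0, 1.3, 0, 0, 0, 0, 0, 1.9, 1.4, 0, 0, 0, 0, 0, 1.8, 1.5, 0, 0, 0, 0, 0, 1.7, 1.6, 0, 0, 0, 0, 0, 1.6, 1.7, 0, 0, 0, 0, 0, 1.6, 1.8, 0, 0, 0, 0, 0, 1.5, 1.9, 0, 0, 0, 0, 0, 1.4, 1.9, 0, 0 | end -236.5
```

send_rows(
  commands=[0,0,0,2.2,0.9,-0.5,0,0,0,0,2.1,1.0,-0.5,0,0,0,0,2.1,1.1,0,0,0,0,0,2.0,1.2,0,0,0,0,0,2.0,1.3,0,0,0,0,0,1.9,1.4,0,0,0,0,0,1.8,1.5,0,0,0,0,0,0.9,0.8,0,0,0,0,0,0.8,0.8,0,0],
)

```text
clock: 14.9
tool_pos: [0.5467, -0.0913, 0.0895]
tcp_rot: [[-0.12, 0.993, -0.002], [0.993, 0.12, -0.003], [-0.003, -0.002, -1.0]]
force: [-6.4, -5.2, 5.1]
gripper_width: 0.014
```

```bash
python3 st.py; python3 circ.py -224.5 2 12
```

```text
t 14.9 alpha 139.05810126487617 r 0.04478440102724559 push(tan) 7.879746444083375 rad 2.440423780685117 F [-6.4 -5.2  5.1]
scene blue 122 303.4754098360656 207.7622950819672
top blue 32 328.375
0, 0, 0, 1.1, 1.1, 0, 0, 0, 0, 0, 1.1, 1.2, 0, 0, 0, 0, 0, 1.0, 1.2, 0, 0, 0, 0, 0, 1.0, 1.2, 0, 0, 0, 0, 0, 0.9, 1.3, 0, 0, 0, 0, 0, 0.9, 1.3, 0, 0, 0, 0, 0, 0.8, 1.3, 0, 0, 0, 0, 0, 0.8, 1.4, 0, 0, 0, 0, 0, 0.8, 1.4, 0, 0, 0, 0, 0, 0.7, 1.4, 0, 0, 0, 0, 0, 0.7, 1.4, 0, 0, 0, 0, 0, 0.6, 1.5, 0, 0 | end -248.5
```

send_rows(
  commands=[0,0,0,1.1,1.1,0,0,0,0,0,1.1,1.2,0,0,0,0,0,1.0,1.2,0,0,0,0,0,1.0,1.2,0,0,0,0,0,0.9,1.3,0,0,0,0,0,0.9,1.3,0,0,0,0,0,0.8,1.3,0,0,0,0,0,0.8,1.4,0,0],
)

```text
clock: 15.8
tool_pos: [0.5551, -0.0821, 0.0895]
tcp_rot: [[-0.12, 0.993, -0.003], [0.993, 0.12, -0.003], [-0.002, -0.003, -1.0]]
force: [-11.1, -3.9, 7.5]
gripper_width: 0.014
```

```bash
python3 st.py; python3 circ.py -240.5 2 12
```

```text
t 15.8 alpha 123.07786892672934 r 0.044683016699012444 push(tan) 10.994655582046217 rad 4.1876036258648135 F [-11.1  -3.9   7.5]
scene blue 122 303.42622950819674 207.6639344262295
top blue 17 327.7647058823529
0, 0, 0, 0.8, 1.4, 0, 0, 0, 0, 0, 0.7, 1.4, 0, 0, 0, 0, 0, 0.7, 1.4, 0, 0, 0, 0, 0, 0.6, 1.5, 0, 0, 0, 0, 0, 0.6, 1.5, 0, 0, 0, 0, 0, 0.5, 1.5, 0, 0, 0, 0, 0, 0.4, 1.5, 0, 0, 0, 0, 0, 0.4, 1.5, 0, 0, 0, 0, 0, 0.3, 1.5, 0, 0, 0, 0, 0, 0.3, 1.6, 0, 0, 0, 0, 0, 0.2, 1.6, 0, 0, 0, 0, 0, 0.2, 1.6, 0, 0 | end -264.5
```

Push has risen to 11 N and the blue fork has stopped moving, so the slack is gone. Going on slowly.

send_rows(
  commands=[0,0,0,0.2,0.3,0,0,0,0,0,0.2,0.3,0,0,0,0,0,0.1,0.3,0,0,0,0,0,0.1,0.3,0,0,0,0,0,0.1,0.2,0,0],
)

```text
clock: 16.4
tool_pos: [0.5564, -0.0811, 0.0895]
tcp_rot: [[-0.12, 0.993, -0.003], [0.993, 0.12, -0.003], [-0.002, -0.003, -1.0]]
force: [-10.3, -3.9, 7.2]
gripper_width: 0.0142
```

```bash
python3 st.py
```

```text
t 16.4 alpha 121.06997953344688 r 0.04467853112978388 push(tan) 10.501732034992484 rad 3.304624455226615 F [-10.3  -3.9   7.2]
scene blue 122 303.4754098360656 207.77049180327867
top blue 15 327.73333333333335
```

send_rows(
  commands=[0,0,0,0.2,0.4,0,0,0,0,0,0.2,0.4,0,0,0,0,0,0.2,0.3,0,0,0,0,0,0.2,0.3,0,0,0,0,0,0.1,0.3,0,0,0,0,0,0.1,0.3,0,0],
)

```text
clock: 17.1
tool_pos: [0.5581, -0.0798, 0.0895]
tcp_rot: [[-0.12, 0.993, -0.003], [0.993, 0.12, -0.003], [-0.002, -0.004, -1.0]]
force: [-11.4, -2.8, 8.7]
gripper_width: 0.014
```

```bash
python3 st.py
```

```text
t 17.1 alpha 118.24677727027168 r 0.0446642809797437 push(tan) 10.957976185153193 rad 4.320640946825771 F [-11.4  -2.8   8.7]
scene blue 120 303.425 207.75833333333333
top blue 13 327.6923076923077
```

send_rows(
  commands=[0,0,0,0.1,0.4,0,0,0,0,0,0.1,0.4,0,0,0,0,0,0.2,0.3,0,0,0,0,0,0.1,0.3,0,0,0,0,0,0.1,0.4,0,0,0,0,0,0.1,0.3,0,0],
)

```text
clock: 17.8
tool_pos: [0.56, -0.0786, 0.0895]
tcp_rot: [[-0.121, 0.993, -0.004], [0.993, 0.121, -0.002], [-0.002, -0.004, -1.0]]
force: [-12.1, -2.6, 9.0]
gripper_width: 0.0138
```

```bash
python3 st.py
```

```text
t 17.8 alpha 115.3312316086312 r 0.044614808417754455 push(tan) 11.561351208727126 rad 4.282600410325431 F [-12.1  -2.6   9. ]
scene blue 121 303.43801652892563 207.72727272727272
top blue 10 327.7
```

send_rows(
  commands=[0,0,0,0.1,0.4,0,0,0,0,0,0.1,0.4,0,0,0,0,0,0.1,0.4,0,0,0,0,0,0.1,0.3,0,0,0,0,0,0,0.4,0,0,0,0,0,0.1,0.3,0,0],
)

```text
clock: 18.5
tool_pos: [0.562, -0.0775, 0.0895]
tcp_rot: [[-0.121, 0.993, -0.004], [0.993, 0.121, -0.002], [-0.001, -0.004, -1.0]]
force: [-12.5, -2.0, 9.6]
gripper_width: 0.0141
```

```bash
python3 st.py
```

```text
t 18.5 alpha 112.42957106523293 r 0.04460550984466782 push(tan) 11.847337590924987 rad 4.400208411626209 F [-12.5  -2.    9.6]
scene blue 120 303.425 207.75833333333333
top blue 10 327.7
```

send_rows(
  commands=[0,0,0,0.1,0.4,0,0,0,0,0,0.1,0.4,0,0,0,0,0,0,0.4,0,0,0,0,0,0.1,0.4,0,0,0,0,0,0,0.4,0,0,0,0,0,0.1,0.4,0,0],
)

```text
clock: 19.2
tool_pos: [0.5642, -0.0763, 0.0895]
tcp_rot: [[-0.121, 0.993, -0.004], [0.993, 0.121, -0.001], [-0.001, -0.004, -1.0]]
force: [-13.5, -0.0, 10.1]
gripper_width: 0.0137
```

```bash
python3 st.py
```

```text
t 19.2 alpha 109.21865076988311 r 0.04454929136449246 push(tan) 12.083045508616474 rad 5.935045549178048 F [-13.5  -0.   10.1]
scene blue 121 303.43801652892563 207.72727272727272
top blue 8 327.875
```

send_rows(
  commands=[0,0,0,0,0.4,0,0,0,0,0,0,0.4,0,0,0,0,0,0,0.4,0,0,0,0,0,0,0.3,0,0],
)

```text
clock: 19.7
tool_pos: [0.5656, -0.0757, 0.0894]
tcp_rot: [[-0.122, 0.993, -0.004], [0.993, 0.122, -0.001], [-0.0, -0.005, -1.0]]
force: [-14.3, 1.0, 10.4]
gripper_width: 0.0145
```

```bash
python3 st.py
```

```text
t 19.7 alpha 107.28553113572099 r 0.04452154184113821 push(tan) 12.657570320371489 rad 6.762777587662908 F [-14.3   1.   10.4]
scene blue 120 303.425 207.75
top blue 8 327.625
```

Steady slow push reads 12.7 N, inside the 11–14 band. I'm easing off the arm's push, opening the fingers and rising clear.

send_rows(
  commands=[0,0,0,0.5,-0.8,0,0,0,0,0,0.5,-0.8,0,0,0,0,0,0.4,-0.8,0,0,0,0,0,0,-0.4,0,0,0,0,0,0,0,0,0],
)

```text
clock: 20.3
tool_pos: [0.5652, -0.0755, 0.0896]
tcp_rot: [[-0.121, 0.993, 0.001], [0.993, 0.121, -0.001], [-0.001, 0.001, -1.0]]
force: [-0.6, -5.0, 2.1]
gripper_width: 0.014
```

```bash
python3 st.py
```

```text
t 20.3 alpha 107.5806047836746 r 0.04487629408015707 push(tan) 2.5695205958127034 rad -4.2780994839031745 F [-0.6 -5.   2.1]
scene blue 121 303.46280991735534 207.79338842975207
top blue 4 327.5
```

send_rows(
  commands=[0,0,0,-0.5,0,0,0.15,0,0,0,0,0,0,0.35,0,0,0,0,0,0,0.5,0,0,0,0,0,0,0.5,0,0,0,0,0,-10,0.5,0,0,0,0,0,-30,0.5,0,0,0,0,0,-40,0.5,0,0,0,0,0,-40,0.5,0,0,0,-40,0,0,0.5,0,0,0,-30,0,0,0.5,0,0,0,0,0,0,0.5],
)

```text
clock: 21.5
tool_pos: [0.5732, -0.1499, 0.2095]
tcp_rot: [[-0.115, 0.993, 0.0], [0.993, 0.115, -0.002], [-0.002, 0.0, -1.0]]
force: [-0.0, 0.5, -0.6]
gripper_width: 0.0427
```

```bash
python3 - <<'E'
from h import *
w=cam('wrist');a=cam('scene');o=manip.get_obs();print(o['clock'],np.round(o['tool_pos'],4),np.round(o['force'],2))
np.savez('/tmp/w9.npz',**w)
I=np.zeros((600,800,3),np.uint8);I[:400,:640]=w['frame'][:,:,::-1]
I[402:,:396]=cv2.resize(a['frame'][170:269,250:448,::-1],(396,198));I[402:,400:716]=cv2.resize(a['frame'][100:360,150:566,::-1],(316,198))
cv2.imwrite('pics/w9.png',I)
E
```

```text
21.6 [ 0.5733 -0.1447  0.2095] [ 0.61  1.11 -0.43]
```

View pics/w9.png

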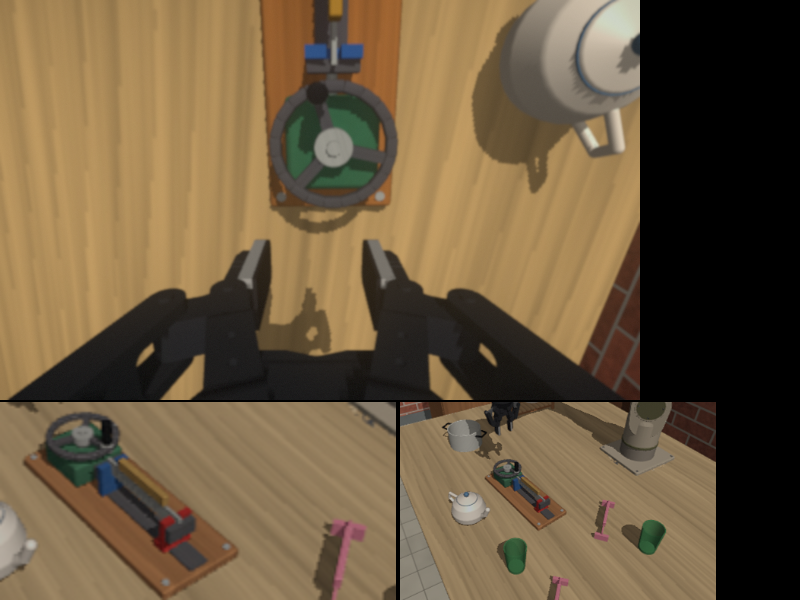

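The final view shows the blade in both slots with its bars hard against the outer faces: blue bar at (333,68), red bar in the lower inset. The handle is still at the tight position (317,92), the bystanders are in place and the gripper is clear. Handing in.

```bash
python3 -c "
from rig import manip
print(manip.close_job())"
```

```text
the job is handed in; nothing more can be done
None
```

The brass-backed blade is fitted in both fork slots and tightened. I handed the job in at about 21.6 s on the robot's clock; no verdict was reported.

- **Fitting:** I lowered the blade level until it touched the slot floors at the height expected for a seated blade. The last pictures show both end bars outside the forks and snug against them.
- **Tightening:** I wound the wheel clockwise by about 187°. The push was about 8 N while slack, then climbed by roughly 0.2 N per degree after the blue fork stopped moving. My last slow, steady reading was 12.7 N, inside the 11–14 N band. I then eased off the push and let go, and the handle stayed where I left it.
- **Surroundings:** In the last pictures the teapot, both tumblers and the rice pot look undisturbed and the gripper was clear of everything. I checked the bystanders by eye only, not by measuring their positions.
- **Readings that disagreed:**
    - One early slack-phase reading was 9.5 N, above the 7–8 N stated. Later slack readings of 7.9–8.5 N suggest the force reads up to about 0.5 N high, so the true final push may be nearer 12.2 N.
    - While winding, the gripped handle also carried side and vertical loads of up to about 7 N and 10 N. They mostly eased when I backed off.

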